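# Switch on the bench lamp from under its lip with the switch hook

### The job

Switch on the bench lamp with the switch hook: its tall handle is shut in the holster, so draw the hook out by its short leg, stand it on the open bench and let go. Then take it again by the tall handle, reach in below the lamp's front lip with the short leg and press the hidden push plate fully up with the hook, never with the gripper itself. Finally stand the hook upright on the bench again, out of the holster, and let go, leaving the lens and bottle where they are.

Things in the scene. Friction and masses are not known exactly. Their poses are not given: they have to be found in the camera images.
- hook: U-shaped metal switch hook, 0.22 to 0.35 kg, standing by itself on a flat foot bar 152 long, 40 wide, 12 high. Origin under the foot, below the tall handle's axis; z up, x from handle to short leg; the foot spans x -20 to +132 mm. At the start the handle is inside the holster, the short leg outside. Balance point near x 42, z 37 mm
- hook_grip (a point): point on the axis of the hook's tall handle, 145 mm above the underside of the foot. The handle is an upright bar 24 (hook's x) by 36 (y) mm, its top 170 mm above the underside of the foot
- hook_tip (a point): centre of the flat top of the hook's short leg, an upright bar 22 x 22 mm; 70 mm above the underside of the foot, 120 mm from the handle's axis along the hook's x
- holster: fixed black upright channel, 185 mm tall: two side walls and a back wall 8 thick, no floor or roof, open to its own +x. Origin on the bench where the hook's handle stands; inside 46 wide (y), back wall's face at x -28, front edges at x +24. The hook stands on the bench in it, x axes parallel, no room for fingers round the handle; it is free after a draw of 45 mm along +x
- lamp: fixed grey bench lamp: canopy 150 deep (x -53 to +97), 220 wide (y), underside 180 and top 196 mm above the bench, on two posts 22 square at x 85, y +-97 (flat feet 8 high, x 35 to 105). Origin on the bench straight below the push plate's centre; x runs from the lip to the posts, away from the robot. Front and sides below the canopy are open
- lamp_lip (a point): middle of the lower edge of the lip that hangs along the canopy's whole front: 8 thick, lower edge 145 mm above the bench, 49 mm in front of the push plate's centre
- lamp_pin (a point): centre of the dark round collar, 30 mm across, on the canopy's top right above the push plate; in it a 20 mm aluminium pin, nearly flush while off, rises 12 mm as the plate goes fully up
- plate_face (a point): centre of the underside of the grey push plate, 50 (lamp's x) by 70 (y) mm, under the canopy behind the lip; 165 mm above the bench when off, 177 when fully up
- push_plate (a joint): how far the push plate is pressed up: 0 off, 0.012 m at the stop, fully on. It starts 0 to 0.002 up, takes about 3 N to move, has no spring and stays where it is left
- lens: bystander: black lens barrel standing on its 90 mm wide flange, 90 tall; origin at the centre of its underside. Farther to its right stands a fixed black bin 100 high, always within x 0.55 to 0.89, y -0.55 to -0.27 m
- bottle: bystander: white bottle, 64 mm diameter, 160 tall; origin at the centre of its underside
Mind the look-alikes: they are no part of the job. What is shaped like the holster but blue is not meant.

How it is judged (in metres and radians):
On the way, in this order (a step that is already met when the one before it is completed fails the run):
1. the hook stands upright on the bench out of its holster, let go (height (world z) of hook below 0.008 m and angle between hook's own z axis and vertical below 0.1 rad and contact force between the fingers and hook below 0.1 N and linear speed of hook below 0.02 m/s and horizontal distance between hook and holster above 0.06 m), for 0.2 s.
2. the hook presses the push plate up to at least 9 of its 12 mm (value of joint push_plate above 0.009 m and contact force between hook and push_plate above 0.3 N), for 0.05 s.
At the end, for the whole second after the job is handed in: The push plate is at least 9 mm up of its 12 mm, and the hook stands upright (within 0.1 rad) on the bench, its handle at least 60 mm from the holster's, released and at rest (all of step 1 and value of joint push_plate above 0.009 m); the robot touches nothing.
It fails at once if the lens or the bottle is shoved more than 30 mm (distance of any of lens, bottle from where it was at the start of the episode above 0.03 m).
It fails at once if the gripper or arm itself pushes the plate (contact force between any of the fingers, the arm and push_plate above 0.5 N).
It also fails if it takes over 61 s, if anything falls off the work surface, if the arm or the gripper's body presses on something with over 40 N, if the wrist force passes 120 N, or if a joint passes its speed limit or range.

### The arm

A 6-joint arm with a two-finger parallel gripper is mounted at the origin on the work surface. World frame = base frame: x ahead of the robot, y to its left, z up, the work surface at z = 0. Lengths are in mm, angles in rad, forces in N, time in s.
With the tool pointing down it reaches from about 350 to 975 mm from the base axis. Payload 7.1 kg.
Tool frame: the origin (TCP) lies on the front face of the gripper's body, between the roots of the fingers; the fingertips stand 80 mm ahead of it and the grasp point (between the pads) lies 61 mm ahead of it (env.tips_ahead is the distance from the TCP to the fingertips, in mm); z points along the fingers, y is the direction in which the jaws open and shut (so a half turn about z gives the same grasp; the last joint's range is limited). The gripper opens to 88 mm and grips with 3 to 60 N. Pads are 20 mm wide; open, the fingers measure 115 mm over their backs; the gripper's body (75 mm by 178 mm) begins 61 mm behind the grasp point.
Start: joints at [1.129, 0.423, 1.63, -0, 1.089, -0.019], TCP at [256.415, 569.962, 302.675] pointing down, gripper open.
Joint ranges: [-3, 3], [-0.9, 2.11], [0.09, 2.58], [-1.31, 4.45], [0.11, 2.69], [-2.54, 2.54]. Speed limits (rad/s): [2.39, 2.39, 3.01, 3.14, 3.14, 3.14].

### API

Orientations are given as a unit quaternion [x, y, z, w].
In Python, from station import env, set_gripper, viewer, workorder gives the robot as it stands. Calls block until the motion is done:
- env.reach(position, orientation): joint-space move of the TCP to a pose.
- env.move_l(position, rot=None, rate=150, f_stop=None): straight line of the TCP; rot=None keeps the orientation; rate is the mean speed in mm/s. With f_stop (N) it stops when the force on the tool has changed by that much, and returns True; else False.
- env.move_joints(angles): joint-space move.
- set_gripper(opening): finger opening in mm; the grip force is fixed at half the most; returns when the fingers have stopped.
- env.hold(seconds).
- env.ik(position, orientation): joint angles nearest the present ones, or None.
- env.read_state(): the state.
- viewer.camera(name): name is "scene" or "top" or "wrist"; returns the picture (480x640x3 uint8, blue, green, red); there is no depth.
- viewer.camera_params(name): a dict with "fx", "fy", "cx", "cy" (pixels), "pose" (4x4, takes a point from camera to world coordinates); the wrist camera has in their place "tool_from_camera" (4x4, takes a point from camera to tool coordinates, whose origin is the TCP and whose axes are the flange's). Camera axes: x right, y up, looking along -z (the intrinsics and any distortion apply to the point x, -y, -z); pixel columns grow to the right and rows downward; lengths in mm; the calibration is good to about 2 mm. The wrist camera is an equidistant fisheye: a pixel r from the principal point sees the ray r / f radians off the axis. A picture is of the moment at which its call begins: read the wrist's pose just before it. camera_params takes no time and is no camera call.
A pose or a line that the arm cannot do raises env.IKError and nothing moves.
- workorder.sign_off(): hands the job in, once; it reports no verdict.
The state is a dict: "time_s": time; "qpos": joint angles; "dq": joint speeds; "tau": joint torques, N m; "tool_pos": TCP position; "orientation": TCP orientation; "force": force on the tool from outside, world axes, zero at the start; "wrist_torque": the same for the moment, N m; "width": finger opening in mm.
Only numpy, scipy, OpenCV 4.12 (cv2) and the standard library are available. Lean on these libraries where they do the work, as an engineer would, in place of code of your own. Each camera call takes 0.05 s, during which the arm holds its last target. There are 200 camera calls.

## Working session

There is one attempt and no reset: what is moved stays moved. The work goes in short steps, each a Python script; the robot and the scene stay as the last script left them, time stands still between calls to the robot, and variables do not carry over. Pictures are saved under pics/ and viewed, on a budget of 10 in all, crops included, one or two more only if the job needs it, and the job is handed in when it is done.

```bash
ls; mkdir -p pics; python3 - <<'E'
from station import env,viewer
import cv2
for n in ("scene","top"):
    cv2.imwrite(f"pics/{n}0.png",viewer.camera(n)); p=viewer.camera_params(n); print(n,{k:(v if k!="pose" else [list(map(lambda x:round(float(x),4),r)) for r in v]) for k,v in p.items()})
p=viewer.camera_params("wrist");print(p)
print(env.read_state())
E
```

```text
pics
scene {'fx': 477.33332964949665, 'fy': 477.33332964949665, 'cx': 322.32297001188493, 'cy': 241.37824117863988, 'pose': [[-0.0953, -0.6096, 0.787, 1342.09], [0.9954, -0.0615, 0.073, 129.1583], [0.0039, 0.7903, 0.6127, 836.5998], [0.0, 0.0, 0.0, 1.0]]}
top {'fx': 517.4139986988935, 'fy': 517.4139986988935, 'cx': 323.23047713748514, 'cy': 235.36196658391913, 'pose': [[-0.1447, 0.9662, -0.2132, 243.5146], [-0.9895, -0.1424, 0.0261, 64.0992], [-0.0052, 0.2147, 0.9767, 1121.2622], [0.0, 0.0, 0.0, 1.0]]}
{'fx': 371.64829954431775, 'fy': 371.64829954431775, 'cx': 327.5115004232372, 'cy': 240.3429591823121, 'tool_from_camera': array([[-8.22656934e-04,  9.66621419e-01,  2.56207642e-01,
         7.10672990e+01],
       [ 9.99999641e-01,  8.46987745e-04,  1.53787081e-05,
        -7.20375464e-01],
       [-2.02139344e-04,  2.56207562e-01, -9.66621769e-01,
        -8.22050402e+01],
       [ 0.00000000e+00,  0.00000000e+00,  0.00000000e+00,
         1.00000000e+00]])}
{'time_s': 0.1, 'qpos': array([ 1.12899343e+00,  4.23766974e-01,  1.63060079e+00, -4.48744038e-06,
        1.08864081e+00, -1.90053475e-02]), 'dq': array([-0.00088463, -0.00254702, -0.00224769,  0.00038372,  0.00062854,
       -0.00079035]), 'tau': array([-7.38366816e-04, -5.45607698e+01, -2.74321961e+01,  6.45241700e-02,
        1.89294858e-02, -7.49895139e-05]), 'tool_pos': array([256.25581546, 569.61393044, 301.98279968]), 'orientation': array([ 2.09826671e-01,  9.77738343e-01, -6.89702730e-04, -1.59742218e-04]), 'force': array([-0.97794868,  0.27483941,  0.18463455]), 'wrist_torque': array([-0.03555464,  0.01185211,  0.00869593]), 'width': 87.70093477888682}
```

View pics/scene0.png

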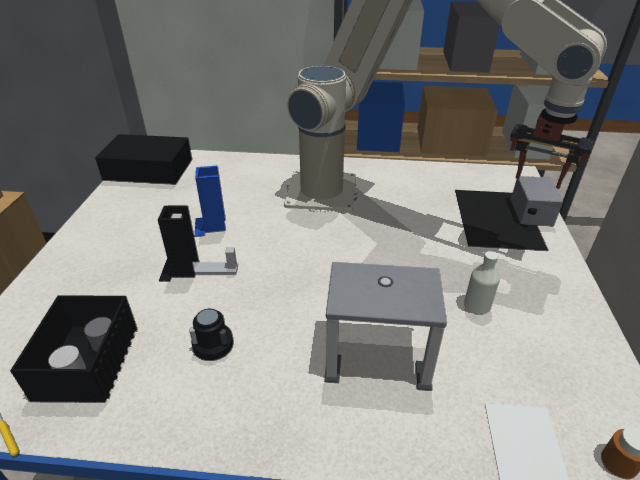

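View pics/top0.png

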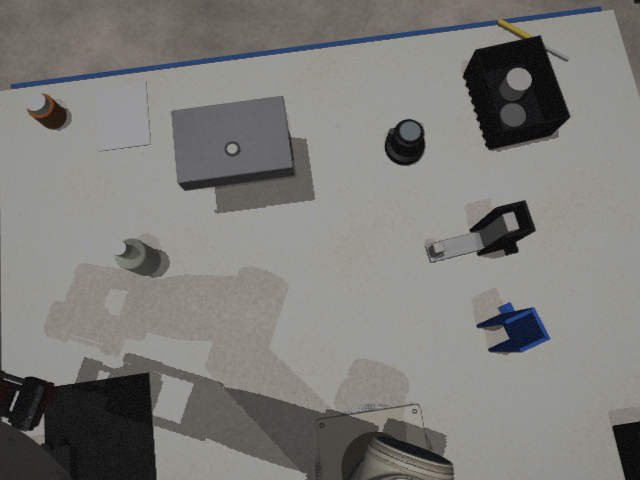

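The scene shows the black holster at (180,245) with the hook's short leg at (231,257); the lamp canopy is at (385,290) with its collar at (386,281), the bottle at (481,285) and the lens at (210,333). In the top view the same things are at: holster (505,232), hook leg (435,248), collar (232,149), lens (405,142), bottle (140,255).
Possible mix-ups: black channel (top 505,232) or blue channel (top 515,330). I choose the black one, which has the metal hook in it. I'll check that in an enlarged montage.

```bash
python3 - <<'E'
import cv2,numpy as np
t=cv2.imread("pics/top0.png"); s=cv2.imread("pics/scene0.png")
def c(im,x,y,w,h,k): return cv2.resize(im[y:y+h,x:x+w],(w*k,h*k),interpolation=cv2.INTER_CUBIC)
a=c(t,415,195,133,70,3)  # 399x210... 
b=c(s,150,195,100,95,4) # 400x380
d=c(t,165,90,133,105,3) #399x315
e=c(s,320,255,133,95,3) #399x285
L=np.zeros((600,800,3),np.uint8)
L[:210,:399]=a; L[215:595,:400]=b; L[:315,401:800]=d; L[315:600,401:800]=e
cv2.imwrite("pics/m1.png",L)
E
```

```text
(no output)
```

View pics/m1.png

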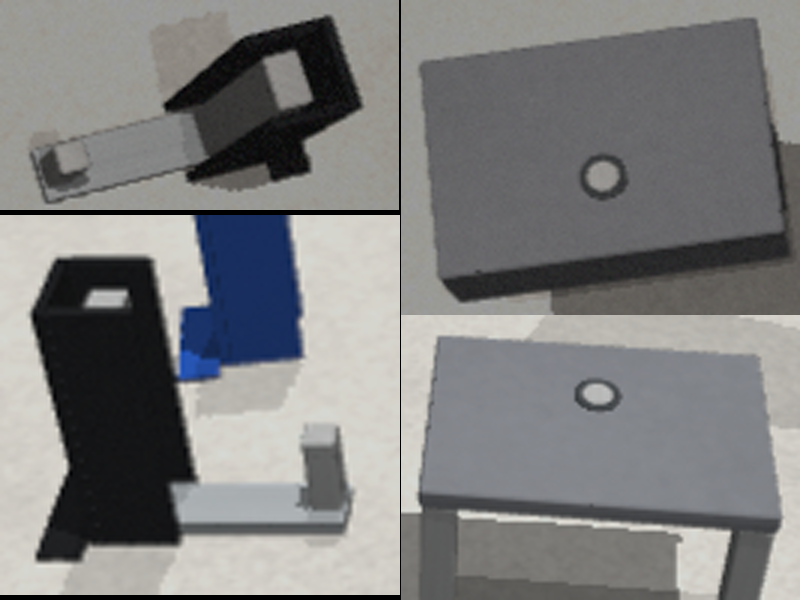

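The close crop confirms the choice: the metal hook stands in the black channel, with its leg top at top (438.5,247.2) / scene (230,250) and handle top at top (511,222). The lamp collar is at top (232.3,149) / scene (385.3,281.7). The lip is on the robot's side, and the pin is flush.

```bash
cat > h.py <<'E'
import numpy as np
from scipy.optimize import least_squares
from scipy.spatial.transform import Rotation as R
from station import env,set_gripper,viewer,workorder
P={n:viewer.camera_params(n) for n in("scene","top")}
def proj(n,p):
    c=P[n];T=c["pose"];q=T[:3,:3].T@(np.asarray(p,float)-T[:3,3])
    return np.array([c["cx"]+c["fx"]*q[0]/-q[2],c["cy"]-c["fy"]*q[1]/-q[2]])
def onplane(n,uv,z):
    c=P[n];T=c["pose"];d=T[:3,:3]@np.array([(uv[0]-c["cx"])/c["fx"],-(uv[1]-c["cy"])/c["fy"],-1])
    return T[:3,3]+d*(z-T[2,3])/d[2]
def rz(a): return np.array([[np.cos(a),-np.sin(a),0],[np.sin(a),np.cos(a),0],[0,0,1]])
def fit(obs,x0):
    f=lambda s:np.concatenate([proj(n,rz(s[2])@np.array(l)+[s[0],s[1],0])-uv for n,l,uv in obs])
    r=least_squares(f,x0,loss="soft_l1");return r.x,r.fun
def quat(xa,ya,za): return R.from_matrix(np.array([xa,ya,za]).T).as_quat()
def down(a): # tool z down, jaw axis (y) along world angle a
    y=np.array([np.cos(a),np.sin(a),0]);z=np.array([0,0,-1.]);return quat(np.cross(y,z),y,z)
E
python3 - <<'E'
from h import *
np.set_printoptions(precision=2,suppress=True)
T=lambda x,y:(415+x/3,195+y/3)
S=lambda x,y:(150+x/4,195+(y-215)/4)
for n,uv,z in [("top",T(71,157),70),("scene",S(320,435),70),("top",T(289,81),170),("scene",S(107,298),170),("top",(232.3,149),196),("scene",(385.3,281.7),196)]: print(n,z,onplane(n,uv,z))
print(fit([("top",(120,0,70),T(71,157)),("scene",(120,0,70),S(320,435)),("top",(0,0,170),T(289,81))],[500,-250,1.5]))
D=lambda x,y:(165+(x-401)/3,90+y/3)
E=lambda x,y:(320+(x-401)/3,255+(y-315)/3)
o=[("top",(0,0,196),(232.3,149)),("scene",(0,0,196),(385.3,281.7)),
("top",(97,110,196),D(420,62)),("top",(97,-110,196),D(755,18)),("top",(-53,-110,196),D(785,232)),("top",(-53,110,196),D(442,277)),
("scene",(-53,-110,196),E(440,338)),("scene",(-53,110,196),E(757,357)),("scene",(97,110,196),E(779,517)),("scene",(97,-110,196),E(420,496))]
print(fit(o,[650,200,0]))
print("lens",onplane("top",(409,131),90),"bottle",onplane("top",(122,247),160),onplane("scene",(490,255),160))
E
```

```text
top 70 [ 413.09 -196.39   70.  ]
scene 70 [ 416.92 -193.79   70.  ]
top 170 [ 424.89 -316.65  170.  ]
scene 170 [ 419.76 -314.01  170.  ]
top 196 [637.16 186.21 196.  ]
scene 196 [636.25 189.1  196.  ]
(array([ 424.76, -315.82,  139.89]), array([-0.07, -0.26, -0.66, -0.86, -0.42,  0.13]))
(array([637.38, 187.26,  -0.  ]), array([-0.56, -0.03, -0.93,  0.32, -1.3 , -0.6 , -0.32, -1.06, -0.33,
       -0.13, -2.29,  0.92, -1.9 , -1.55, -0.37, -0.78,  0.1 ,  0.42,
       -2.04, -1.66]))
lens [ 667.48 -177.44   90.  ] bottle [486.62 419.32 160.  ] [484.87 426.36 160.  ]
```

Hook: handle (425,-316), yaw 1.66, so the leg points +y with its tip near (414,-195.5). Lamp: (637,187), yaw 0. I'll grip the short leg with the jaws across the draw direction and drag the hook 140 mm along its own +x.

```bash
python3 - <<'E'
from h import *
np.set_printoptions(precision=2,suppress=True)
import cv2
yaw=139.89-22*2*np.pi; print(yaw)
hx=np.array([np.cos(yaw),np.sin(yaw),0]); tip=np.array([424.76,-315.82,0])+120*hx; print(tip)
q=down(yaw-np.pi/2)
s=env.read_state();env.move_l([*s["tool_pos"][:2],400])
env.reach([tip[0],tip[1],400],q); print(env.read_state()["qpos"])
env.move_l([tip[0],tip[1],180],rate=250)
print("touch",env.move_l([tip[0],tip[1],106],rate=100,f_stop=8))
set_gripper(0); s=env.read_state();print(s["tool_pos"],s["width"],s["force"],s["time_s"])
d=tip+140*hx
print("stop",env.move_l([d[0],d[1],106],rate=80,f_stop=25))
env.hold(.2);s=env.read_state();print(s["tool_pos"],s["width"],s["force"],s["time_s"])
cv2.imwrite("pics/t1.png",viewer.camera("top")[140:380,330:640])
E
```

```text
1.6599232420491035
[ 414.08 -196.3     0.  ]
[-0.47  0.06  1.88  0.    1.21 -0.56]
touch False
[ 414.19 -196.32  105.97] 21.867882615496313 [ 1.36 -0.38 -1.2 ] 6.6167
stop False
[401.62 -57.06 105.99] 22.122783974065538 [-0.6  -0.78 -1.04] 8.7167
```

View pics/t1.png

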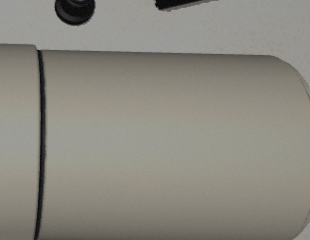

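The arm hides the hook in this view. Width 22 says the leg is held. I'll release, lift clear and look again.

```bash
python3 - <<'E'
from h import *
import cv2
set_gripper(88); env.hold(.3)
p=env.read_state()["tool_pos"]
env.move_l([p[0],p[1],320],rate=250)
env.reach([380,150,380],down(0.6))
env.hold(.2)
t=viewer.camera("top");s=viewer.camera("scene")
cv2.imwrite("pics/t2f.png",t);cv2.imwrite("pics/s2f.png",s)
k=lambda im,x,y,w,h,f:cv2.resize(im[y:y+h,x:x+w],(w*f,h*f),interpolation=cv2.INTER_CUBIC)
L=np.zeros((600,800,3),np.uint8)
L[:300,:800]=k(t,360,190,200,75,4);L[300:600,:800]=k(s,150,200,200,75,4)
cv2.imwrite("pics/m2.png",L);print(env.read_state()["time_s"])
E
```

```text
12.35
```

View pics/m2.png

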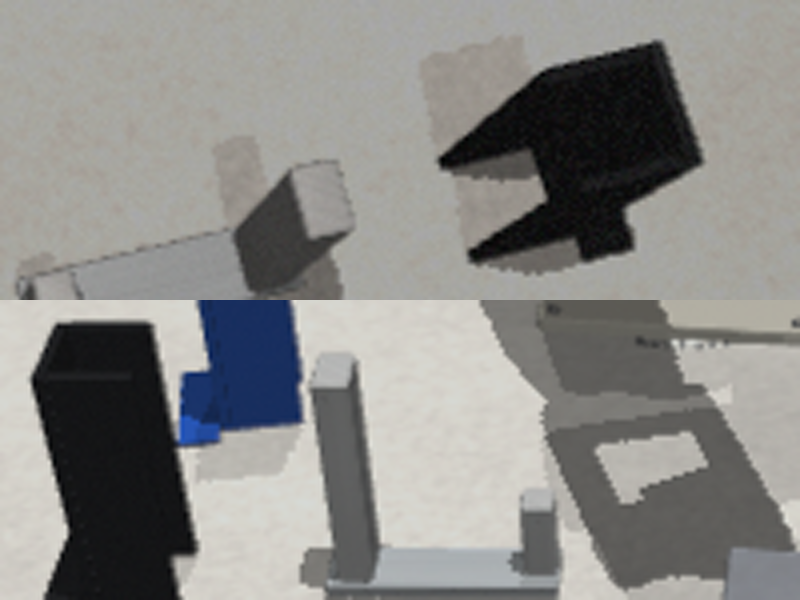

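The hook stands free of the black channel, with its handle top at top (440.8,239.8) / scene (233.8,217.3) and leg top at scene (284.5,249.8). Next I fit its pose, take the tall handle with the jaws along the hook's x, and carry it to the front of the lamp.

```bash
python3 - <<'E'
from h import *
np.set_printoptions(precision=3,suppress=True)
import cv2
x,res=fit([("top",(0,0,170),(440.75,239.75)),("scene",(0,0,170),(233.75,217.25)),("scene",(120,0,70),(284.5,249.75))],[413,-176,1.66]);print(x,res)
q=down(x[2]);q0=down(0)
env.reach([x[0],x[1],320],q);print(env.read_state()["qpos"])
env.move_l([x[0],x[1],260])
if env.move_l([x[0],x[1],201],rate=100,f_stop=8): print("TOUCH");raise SystemExit
set_gripper(0);s=env.read_state();print(s["tool_pos"],s["width"],s["force"],s["time_s"])
env.move_l([x[0],x[1],256],rate=80)
env.hold(.2);s=env.read_state();print(s["width"],s["force"],s["wrist_torque"])
env.move_l([400,40,256],q0,rate=130)
env.move_l([400,187,256],rate=150)
env.hold(.2);s=env.read_state();print(s["tool_pos"],s["qpos"],s["force"],s["wrist_torque"],s["time_s"])
a=viewer.camera("scene");b=viewer.camera("wrist")
cv2.imwrite("pics/s3f.png",a);cv2.imwrite("pics/w3f.png",b)
L=np.zeros((300,800,3),np.uint8);L[:,:400]=cv2.resize(a,(400,300),interpolation=cv2.INTER_AREA);L[:,400:]=cv2.resize(b,(400,300),interpolation=cv2.INTER_AREA)
cv2.imwrite("pics/m3.png",L)
E
```

```text
[ 410.692 -176.127    1.645] [-1.122  0.133 -0.711 -0.355 -0.451 -0.056]
[-0.431  0.133  1.991  0.     1.017 -2.076]
[ 410.71  -176.169  200.985] 23.551353336235838 [-0.482 -1.679 -0.188] 16.2417
24.290991485973436 [-0.018 -0.974 -2.699] [-0.112 -0.017  0.005]
[400.022 186.425 256.013] [ 0.409  0.224  2.06  -0.     0.858  0.41 ] [ 0.293 -0.114 -3.337] [-0.083  0.175 -0.007] 20.5083
```

View pics/m3.png

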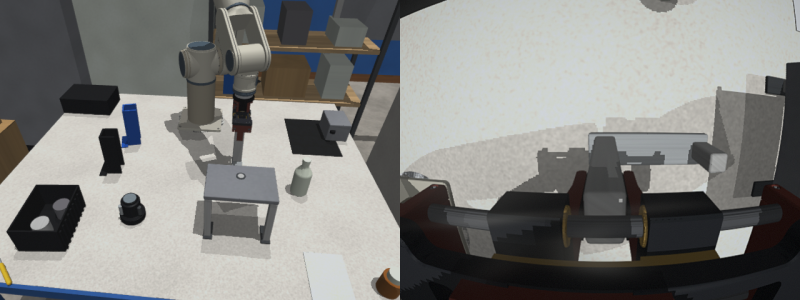

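The hook hangs level from the jaws with the short leg pointing +x at the lamp. Lift is 55 mm and weight about 3 N. I'll go in below the lip and press up.

```bash
python3 - <<'E'
from h import *
np.set_printoptions(precision=3,suppress=True)
import cv2
def st(m):
    s=env.read_state();print(m,s["tool_pos"],s["width"],s["force"],s["wrist_torque"],s["time_s"])
if env.move_l([518,187,256],rate=80,f_stop=8): st("BLOCKED");raise SystemExit
st("in")
print(env.move_l([518,187,290],rate=60,f_stop=8));st("near")
for z in (300,304,308,311,314,317):
    hit=env.move_l([518,187,z],rate=20,f_stop=14);env.hold(.1);st((z,hit))
    if hit or env.read_state()["force"][2]<-13: break
a=viewer.camera("scene");b=viewer.camera("top");cv2.imwrite("pics/s4f.png",a);cv2.imwrite("pics/t4f.png",b)
k=lambda im,x,y,w,h,f:cv2.resize(im[y:y+h,x:x+w],(w*f,h*f),interpolation=cv2.INTER_CUBIC)
L=np.zeros((560,800,3),np.uint8)
L[:,:400]=k(a,330,195,100,140,4);L[:,400:]=k(b,170,90,100,140,4)
cv2.imwrite("pics/m4.png",L)
E
```

```text
in [517.567 187.016 256.01 ] 23.62322394646739 [-0.159 -0.083 -2.334] [-0.104  0.138 -0.019] 22.2333
False
near [517.877 186.956 290.042] 23.663211175541445 [-0.646  0.069 -1.86 ] [-0.059  0.218  0.059] 22.95
(300, False) [517.958 187.014 299.99 ] 23.71603495584124 [-0.991  0.258 -3.84 ] [-0.079  0.368 -0.036] 23.7
(304, False) [518.064 187.028 304.154] 24.245440885508078 [-0.125 -0.483 -3.44 ] [-0.066  0.345 -0.065] 24.15
(308, False) [517.949 187.023 308.101] 23.956388469014193 [-0.259  0.595 -4.607] [-0.079  0.425  0.059] 24.6
(311, True) [517.117 186.556 308.238] 23.726698570758373 [ 0.567 -0.202 -2.701] [-0.032  0.142  0.003] 24.9083
```

View pics/m4.png

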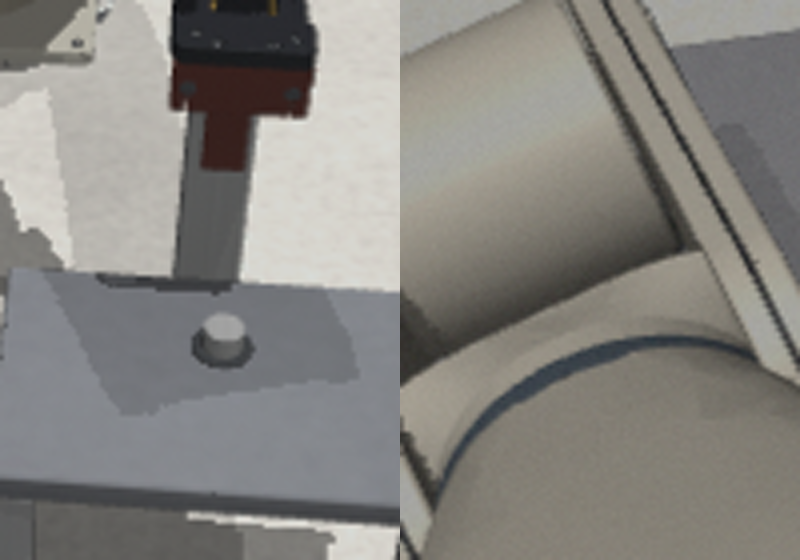

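The pin now stands well proud: its top has moved from scene (385.3,281.7) to (385.8,276.8), about the 12 mm expected. The force stop came at TCP z ≈ 310, which matches the mechanical stop. I'll press once more briefly, then back out and stand the hook at (400,187).

```bash
python3 - <<'E'
from h import *
np.set_printoptions(precision=3,suppress=True)
import cv2
def st(m):
    s=env.read_state();print(m,s["tool_pos"],s["width"],s["force"],s["wrist_torque"],s["time_s"])
print(proj("scene",[637,187,196]),proj("scene",[637,187,208]))
env.move_l([518,187,309.5],rate=20,f_stop=20);env.hold(.2);st("press")
env.move_l([518,187,256],rate=80)
if env.move_l([400,187,256],rate=100,f_stop=10): st("BLOCKED");raise SystemExit
st("out")
env.move_l([400,187,210],rate=80,f_stop=10);st("low")
print(env.move_l([400,187,198],rate=20,f_stop=5));st("down")
a=viewer.camera("scene");cv2.imwrite("pics/s5f.png",a)
cv2.imwrite("pics/m5.png",cv2.resize(a[150:330,300:500],(800,720))[:600])
E
```

```text
[384.237 281.884] [384.747 277.365]
press [517.57  186.857 309.066] 24.105308280925733 [-1.404 -0.577 -7.09 ] [-0.191  0.852 -0.073] 25.4583
out [400.629 187.129 256.114] 23.870527069691835 [-0.145  0.439 -3.21 ] [-0.042  0.169  0.009] 27.6083
low [400.25  187.069 210.089] 23.955458292997964 [-0.19  -0.615 -2.79 ] [-0.031  0.193  0.018] 28.3333
True
down [400.005 187.093 201.261] 23.91554378945504 [-0.411  0.143  2.563] [-0.029 -0.263 -0.008] 28.8083
```

View pics/m5.png

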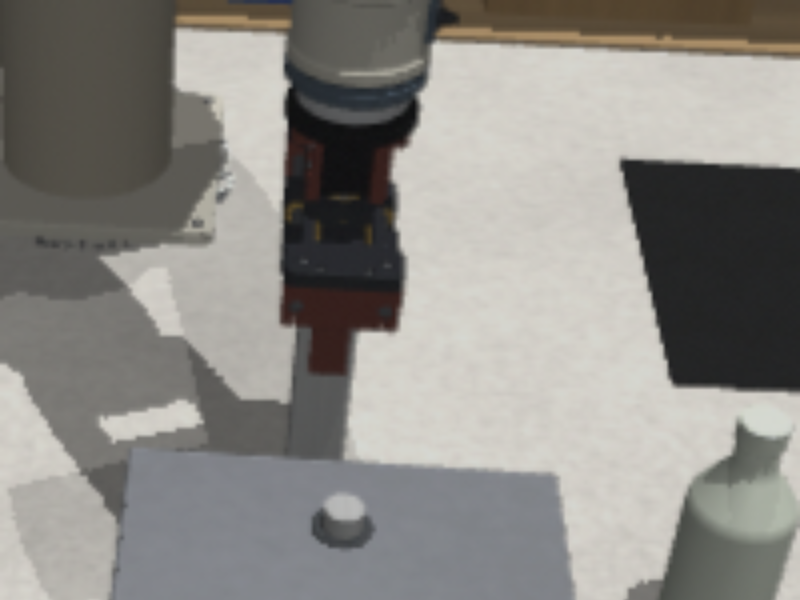

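The pin is still up. The foot met the bench at TCP z 201.3, against 201.0 when grasped, so there was no slip. Now I release, lift clear and check.

```bash
python3 - <<'E'
from h import *
import cv2
set_gripper(88);env.hold(.3)
env.move_l([400,187,340],rate=120)
env.reach([370,-60,400],down(0));env.hold(.3)
t=viewer.camera("top");s=viewer.camera("scene")
L=np.zeros((600,800,3),np.uint8);cv2.imwrite("pics/t6f.png",t);cv2.imwrite("pics/s6f.png",s)
L[:300,:400]=cv2.resize(s,(400,300),interpolation=cv2.INTER_AREA);L[:300,400:]=cv2.resize(t,(400,300),interpolation=cv2.INTER_AREA)
k=lambda im,x,y,w,h,f:cv2.resize(im[y:y+h,x:x+w],(w*f,h*f),interpolation=cv2.INTER_CUBIC)
L[300:,:400]=k(s,330,180,133,100,3)[:,:399].shape and cv2.resize(k(s,330,180,133,100,3),(400,300));L[300:,400:]=cv2.resize(t[130:280,140:340],(400,300))
cv2.imwrite("pics/m6.png",L);print(env.read_state()["time_s"],env.read_state()["width"])
for n in("top","scene"):
    print(n,proj(n,[400,187,170]),proj(n,[520,187,70]))
E
```

```text
32.9417 87.81064111684302
top [248.07723628 273.41005368] [248.58120525 223.91757498]
scene [382.66975529 223.09045718] [379.39390889 287.84742173]
```

View pics/m6.png

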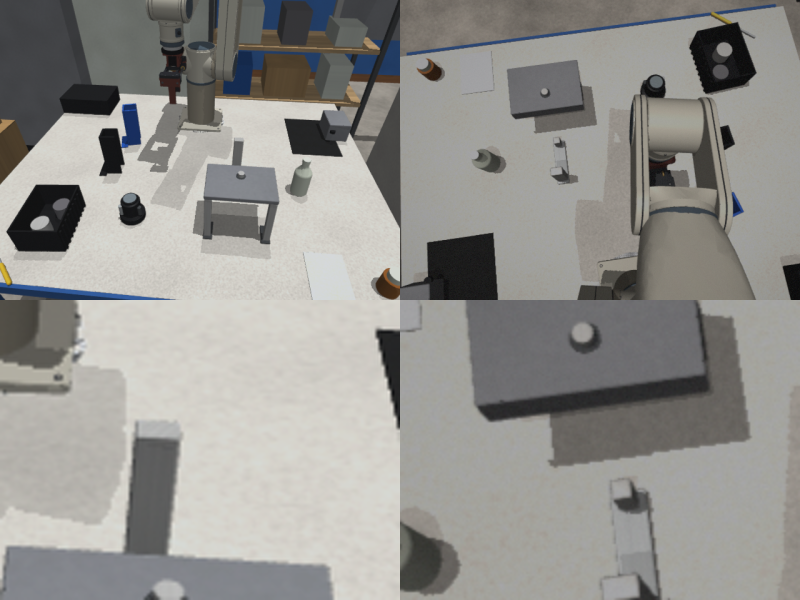

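The hook stands upright at (400,187). Its handle top is at about top (251,273) and leg top at (251,224), both near the predicted pixels. The pin is up, the lens and bottle are where they were, and the arm is clear, so I'm handing in.

```bash
python3 -c "
from station import workorder,env
workorder.sign_off();print(env.read_state()['time_s'])"
```

```text
the job is handed in; nothing more can be done
the job is handed in; nothing more can be done
```

The lamp is on and the job is handed in; the last clock reading before that was 32.9 s of the 61 s allowed.

- **Draw:** I pulled the hook out of the black holster by its short leg, 140 mm along the bench, and let it go standing.
- **Press:** I took it again by the tall handle, went in below the lip with the short leg and pressed the plate up to its stop. The force stop triggered at about the expected height. I then pressed a second time for 0.2 s.
- **Return:** I backed out and stood the hook at about (400, 187) mm, far from the holster, and let go.

**Last checks:**
- The pin stood about 12 mm up after the press and was still up in the final pictures.
- The foot touched down at the height where the handle had been gripped (201.3 against 201.0 mm), so the handle had not slipped.
- In the final pictures the hook stands upright within a few pixels of where it should be. The lens and bottle look unmoved, judged by eye only, and the arm is clear.

One top view taken during the draw was blocked by the arm, so I repeated it after releasing. No check failed or disagreed.

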